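Tip the examined cob pieces into the green bin and park the tray

ROBOT

A 6-joint arm with a two-finger parallel gripper is mounted at the origin on the work surface. World frame = base frame: x ahead of the robot, y to its left, z up, the work surface at z = 0. Lengths are in m, angles in rad, forces in N, time in s.
With the tool pointing down it reaches from about 0.35 to 0.775 m from the base axis. Payload 7.3 kg.
Tool frame: the origin (TCP) lies on the front face of the gripper's body, between the roots of the fingers; the fingertips stand ahead of it and the grasp point (between the pads) lies 47 mm ahead of it (finger_overhang is the z of the fingertips in the tool frame, in m); z points along the fingers, y is the line along which they close (so a half turn about z gives the same grasp; the last joint's range is limited). The gripper opens to 92 mm and grips with 3 to 60 N. Pads are 19 mm wide; open, the fingers measure 130 mm over their backs; the gripper's body (75 mm by 190 mm) begins 47 mm behind the grasp point.
Start: joints at [-1.34, 0.342, 1.524, -0, 1.275, -0.146], TCP at [0.193, -0.488, 0.292] pointing down, gripper open.
Joint ranges: [-2.53, 2.53], [-0.77, 2.02], [0.04, 2.7], [-1, 4.14], [0.28, 2.66], [-3.11, 3.11]. Speed limits (rad/s): [2.57, 2.57, 3.14, 3.14, 3.14, 3.14].

INTERFACE

Orientations are given as [roll, pitch, yaw] about the fixed x, y, z axes, in that order (R = Rz(yaw) Ry(pitch) Rx(roll)).
In Python, from cell import * gives the robot as it stands. The module is installed in compiled form; this text tells all that it offers.
- The arm moves only by the tool arm_command, never from a script. Its argument "series" is a list of rows, each an object of numbers: "x", "y", "z": the shift along the tool's x, y, z in mm; "rx", "ry", "rz": the turn, a rotation vector about the tool's x, y, z in degrees. A call has 1 to 20 rows; each row is the pose to reach, as a shift and turn from the pose commanded when the call began, along the tool's axes at that moment; what a row does not reach only later rows make up. A row lasts 1/10 s, in which the tool goes at most 50 mm and 8.59 degrees, less where a joint would pass 70% of its speed; a pose out of reach is approached as far as the arm can. A call with a gripper value outside its range is refused whole. "hand" is the finger opening in mm, from 0 to 91.8, set as the call begins (left out, the last holds). The fingers move at their own pace and stop on an object; "squeeze" is the grip in N (left out, the last holds). Time passes only in rows, so rows that repeat a pose let the fingers close. It gives the time, the measured TCP pose, the force, the opening and the grip force at its end, in the units of the state.
- observe(): the state, without advancing time (a new reading comes with each control period).
- read_camera(name): name is "scene" or "top" or "wrist"; returns a dict with "pixels" (480x640x3 uint8, blue, green, red), "K" (3x3 intrinsics, pixels), "rvec" (rotation vector, rad) and "tvec" (3), from world to camera coordinates, as OpenCV has them. Camera axes: x right, y down, z forward; pixel columns grow to the right and rows downward; lengths in m; the calibration is good to about 2 mm. The wrist camera is an equidistant fisheye: a pixel r from the principal point sees the ray r / f radians off the axis. A picture is of the moment at which its call begins. There is no depth.
- hand_in(): hands the job in; it is judged then, once.
Trained networks look in a picture, given as the dict that the camera call returned (one of the last four; its "shot" number tells which), for a name from the list of things; names that differ only in an ending like _2 or _b are one class to them, and where a whole thing is asked for, a point or a joint stands for the part that bears it (a point fixed in the world has none). Each returns a list of dicts, best first, with "confidence" (0 to 1); they miss things now and then, are a little off and sometimes report something else, mostly with a low value. They report only what shows in the picture. A call takes as long as a camera call.
- boxes_of(picture, query): "point" ([x, y, z] in m, in world coordinates, good to about 4 mm: the middle of the surface that is visible of it).
- trace(picture, query): "pixels" (480x640 bool, what is visible of it).
- mark_of(picture, query): "point" ([x, y, z] in m, in world coordinates, good to about 4 mm: a listed point, or the origin of a listed thing).
The state is a dict: "time": time; "qpos": joint angles; "qvel": joint speeds; "joint_efforts": joint torques, N m; "tool_pos": TCP position; "tool_rot": TCP orientation; "contact_force": force on the tool from outside, world axes, zero at the start; "torque": the same for the moment, N m; "opening": finger opening in m; "grip_force": force on a finger pad.
Only numpy, scipy, OpenCV 4.12 (cv2) and the standard library are available. Lean on these libraries where they do the work, as an engineer would, in place of code of your own. Each camera call takes 0.05 s, during which the arm holds its last target. There are 200 camera calls.

TASK

Take the aluminium tray by its red grip plate out from under the ring lamp, carry it with its three maize cob pieces aboard to the green bin, and tip it low over the bin so that all three slide off into it, without touching the pieces with the gripper or letting them fall far. Then set the empty tray centred on the orange sloped rest, lying flat on it with the open lip on the downhill side, and let go. Do not knock the ring lamp, and leave both bins, the bottle and the jar where they stand.

Things in the scene. Friction and masses are not known exactly. Their poses are not given: they have to be found in the camera images.
- tray: shallow aluminium tray 160 mm long (x), 110 wide (y); floor 3 mm, walls 3 mm thick, 25 high at both sides and the -x end; the +x end is an open lip with no wall. 0.24 kg. Origin: centre of the underside, z up. A red grip plate leans back 30 deg from its -x end. Starts on the lamp's base plate, 25 mm above the table, grip overhanging the robot-side edge, lip away from the robot.
- tray_grip (a point): grip point, mid-thickness of the red plate (8 mm thick, 56 wide along y, 95 long), at x -115, z +65 mm of the tray, axes as the tray's. The plate runs from x -80, z 4 mm along (-0.5, 0, 0.866), so its top is 25 mm beyond this point. Pinch across the 8 mm with the tool leaning alike, pointing along (0.5, 0, -0.866) of the tray.
- tray_lip (a point): middle of the tray's open lip at its underside: x +80, y 0, z 0 in the tray's frame
- cob1: piece of dried maize cob, an eight-sided yellow chunk 60 mm long (along its y) and about 33 mm thick, 35 g; starts lying crosswise in the tray. Origin in the middle of the side it starts lying on. Slides or rolls once the tray is tipped well over (about 25 to 50 degrees).
- cob2: piece of dried maize cob, an eight-sided yellow chunk 60 mm long (along its y) and about 33 mm thick, 35 g; starts lying crosswise in the tray. Origin in the middle of the side it starts lying on. Slides or rolls once the tray is tipped well over (about 25 to 50 degrees).
- cob3: piece of dried maize cob, an eight-sided yellow chunk 60 mm long (along its y) and about 33 mm thick, 35 g; starts lying crosswise in the tray. Origin in the middle of the side it starts lying on. Slides or rolls once the tray is tipped well over (about 25 to 50 degrees).
- green_bin: the green bin to tip into: open box 160 mm (x) by 130 mm (y) by 80 mm high, walls 4 mm, loose on the table, 0.6 kg. Origin under its centre on the table.
- grey_bin: grey bin of the same size beside the green one (the two change places), for another lot: stays empty and where it is
- lamp: fixed white inspection lamp. Origin on the table; base plate from x -70 to +140 mm, y -60 to +60 mm, 25 mm thick; a vertical steel post of 20 mm diameter at x +126 mm, far from the robot, up to 265 mm. The lamp and the orange rest change sides from start to start.
- ring: the lamp's fixed white ring light above the tray: level open ring, outer diameter 116, inner 92, 26 mm high. Origin: centre of its underside, 200 mm above the table, 50 mm to +x of the lamp's origin. Too low to lift the tray straight up: draw the tray out towards its grip (tray -x) first.
- deck: top of the fixed orange sloped rest: narrow board 130 mm long (x) by 60 mm wide (y) by 10 mm thick on a post 28 mm in diameter over a dark foot 120 by 100 by 12 mm. Origin at the centre of the board's upper face, 95 mm above the table; z is normal to the face, x points downhill (away from the robot); the slope is 15 degrees.
- bottle: white bottle, bystander, 54 mm diameter, 170 mm tall, standing; origin at its foot
- jar: amber jar, bystander, 62 mm diameter, 110 mm tall, standing; origin at its foot

How it is judged:
By the outcome, as a careful person would: the job done as asked, in the order asked, and still so for the second after the job is handed in, with the robot touching nothing.
It also fails if it takes over 58 s, if anything falls off the work surface, if the arm or the gripper's body presses on something with over 40 N, if the wrist force passes 120 N, or if a joint passes its speed limit or range.

## Working session

There is one attempt and no reset: what is moved stays moved. The work goes in short steps, Python scripts to look and compute and a tool call to move; the robot and the scene stay as the last step left them, time stands still between calls to the robot, and variables do not carry over. Pictures are saved under pics/ and viewed, at most 10 in all, crops included, and the job is handed in when it is done.

Besides the shell and the picture viewer there is one more tool, called after "Call:" as a command line: name --argument value ..., lists and objects as JSON in quotes. arm_command: Moves the arm, as the interface text tells. Its arguments: {"type":"object","properties":{"series":{"type":"array"},"hand":{"type":"number"},"squeeze":{"type":"number"}},"required":["series"]}

```bash
mkdir -p pics; cat > m.py <<'E'
from cell import *
import numpy as np, cv2
E
python3 - <<'E'
from m import *
s=observe(); print({k:np.round(v,3).tolist() for k,v in s.items()})
for c in ["top","scene"]:
    p=read_camera(c); cv2.imwrite(f"pics/{c}0.png",p["pixels"])
    for n in ["tray","tray_grip","tray_lip","cob1","green_bin","grey_bin","lamp","ring","deck","bottle","jar"]:
        print(c,n,[(np.round(d["point"],3).tolist(),round(d["confidence"],2)) for d in mark_of(p,n)[:3]])
E
```

```text
{'time': 0.0, 'qpos': [-1.34, 0.343, 1.525, 0.0, 1.275, -0.146], 'qvel': [0.0, -0.001, 0.0, -0.001, 0.0, -0.001], 'joint_efforts': [-0.003, -43.125, -24.422, 0.071, 0.056, -0.0], 'tool_pos': [0.193, -0.488, 0.292], 'tool_rot': [-3.14, -0.0, 0.377], 'contact_force': [-0.0, -0.81, -0.559], 'torque': [-0.016, 0.018, -0.05], 'grip_force': 0.0, 'opening': 0.092}
top tray [([0.616, 0.253, 0.026], 0.73)]
top tray_grip [([0.493, 0.252, 0.086], 0.66), ([0.692, 0.247, 0.024], 0.38)]
top tray_lip [([0.694, 0.247, 0.024], 0.72), ([0.567, 0.247, 0.027], 0.6)]
top cob1 [([0.608, 0.252, 0.026], 0.75), ([0.647, 0.247, 0.025], 0.75), ([0.565, 0.246, 0.025], 0.69)]
top green_bin [([0.627, -0.08, 0.002], 0.68)]
top grey_bin [([0.656, 0.085, -0.002], 0.83), ([0.629, -0.083, -0.001], 0.37)]
top lamp [([0.563, 0.246, 0.027], 0.47)]
top ring []
top deck [([0.607, -0.283, 0.096], 0.73), ([0.619, 0.251, 0.024], 0.53)]
top bottle [([0.427, -0.043, 0.0], 0.57)]
top jar [([0.445, 0.06, 0.002], 0.78)]
scene tray [([0.609, 0.249, 0.02], 0.79)]
scene tray_grip [([0.496, 0.252, 0.087], 0.69)]
scene tray_lip [([0.688, 0.249, 0.021], 0.86)]
scene cob1 [([0.649, 0.246, 0.028], 0.74), ([0.561, 0.246, 0.028], 0.61), ([0.61, 0.26, 0.032], 0.6)]
scene green_bin [([0.627, -0.082, -0.002], 0.85)]
scene grey_bin [([0.655, 0.086, -0.001], 0.78)]
scene lamp [([0.501, 0.251, 0.088], 0.47)]
scene ring []
scene deck []
scene bottle [([0.42, -0.049, -0.001], 0.62)]
scene jar [([0.445, 0.064, 0.001], 0.68)]
```

View pics/top0.png

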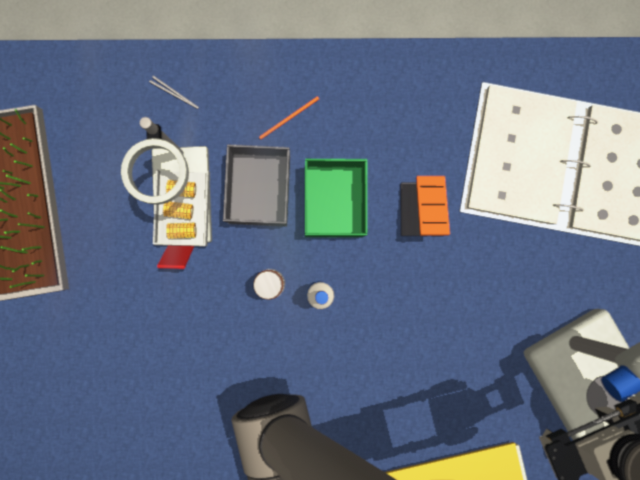

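View pics/scene0.png

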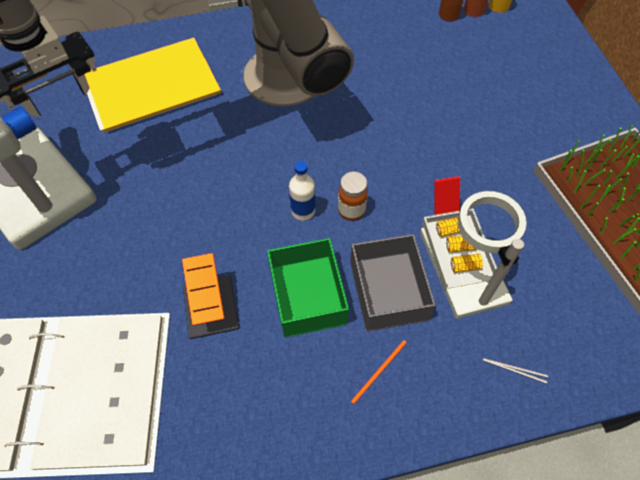

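Top view: the tray is at about (180,195) with its red grip at (175,258). The grey bin is at (257,185), the green bin at (336,197), the orange rest at (433,205), the jar at (268,285) and the bottle at (320,296). This matches the network points. Next I measure the yaws.

```bash
cat >> m.py <<'E'
from scipy.spatial.transform import Rotation as Rn
def toplane(p,uv,p0,n):
    R=cv2.Rodrigues(np.array(p["rvec"],float))[0]; t=np.array(p["tvec"]).ravel(); K=np.array(p["K"])
    d=np.c_[uv,np.ones(len(uv))]@np.linalg.inv(K).T@R; c=-R.T@t
    return c+d*(((p0-c)@n)/(d@n))[:,None]
def rect(p,name,p0,n=(0,0,1)):
    r=trace(p,name)
    if not r: return None
    m=r[0]["pixels"]; v,u=np.nonzero(m); n=np.array(n,float)
    w=toplane(p,np.c_[u,v].astype(float),np.array(p0),n)
    ax=np.array([n[2],0,-n[0]])
    q=np.c_[(w-p0)@ax,w[:,1]-p0[1]]
    (c,s,a)=cv2.minAreaRect((q*1000).astype(np.float32)); return np.round(c,1),np.round(s,1),round(a,1),round(r[0]["confidence"],2)
E
python3 - <<'E'
from m import *
acc={}
for i in range(5):
  for c in ["top","scene"]:
    p=read_camera(c)
    for n in ["tray_grip","tray_lip","tray","green_bin","deck","lamp"]:
        r=mark_of(p,n)
        if r and r[0]["confidence"]>.55: acc.setdefault((n,c),[]).append(r[0]["point"])
    if i==0:
        s=np.sin(np.pi/12);k=np.cos(np.pi/12)
        print(c,"deck",rect(p,"deck",[.607,-.283,.095],[s,0,k]))
        print(c,"green",rect(p,"green_bin",[.627,-.081,.08]))
        print(c,"grip",rect(p,"tray_grip",[.494,.252,.09],[.866,0,.5]))
        print(c,"tray",rect(p,"tray",[.61,.25,.05]))
        print(c,"ring",rect(p,"ring",[.64,.25,.226]),rect(p,"lamp",[.59,.25,.025]))
for k,v in acc.items(): print(k,len(v),np.round(np.median(v,0),4),np.round(np.std(v,0),4))
E
```

```text
top deck (array([-7. ,  4.2]), array([ 63. , 132.5]), 88.9, 0.97)
top green (array([-5.9,  0.4]), array([128.9, 167. ]), 88.3, 0.82)
top grip (array([274.2,  34.9]), array([615.2, 152.9]), 11.8, 0.66)
top tray (array([-26.3,  -3.2]), array([114.4, 208.6]), 87.6, 0.66)
top ring (array([15. ,  0.1]), array([121.4, 119.9]), 41.8, 0.56) (array([85., 13.]), array([258.8, 182.1]), 62.5, 0.82)
scene deck (array([-3.3,  2.5]), array([ 63.5, 132.3]), 89.5, 0.8)
scene green (array([11.4, -1.7]), array([131.5, 189.4]), 88.7, 0.87)
scene grip (array([125.2,  20.8]), array([315. , 128.8]), 16.1, 0.74)
scene tray (array([-39. ,  -5.4]), array([121.1, 261.2]), 88.1, 0.85)
scene ring (array([24.9, -5.1]), array([116.5, 140. ]), 53.9, 0.97) (array([26. , 53.2]), array([268.7, 238.1]), 1.9, 0.8)
('tray_grip', 'top') 5 [0.4975 0.2515 0.087 ] [0.0009 0.0022 0.0008]
('tray_lip', 'top') 5 [0.6914 0.2495 0.0273] [0.0005 0.0013 0.0015]
('tray', 'top') 5 [0.6177 0.2509 0.0242] [0.0017 0.0018 0.0014]
('green_bin', 'top') 5 [ 0.6277 -0.0809 -0.0007] [0.0011 0.0023 0.0014]
('deck', 'top') 5 [ 0.6068 -0.2801  0.0934] [0.0019 0.0017 0.0016]
('tray_grip', 'scene') 5 [0.4983 0.2512 0.0896] [0.0023 0.0012 0.001 ]
('tray_lip', 'scene') 4 [0.6882 0.2456 0.0217] [0.0017 0.0017 0.0007]
('tray', 'scene') 5 [0.611  0.2491 0.0218] [0.0017 0.0021 0.0011]
('green_bin', 'scene') 4 [ 6.253e-01 -8.180e-02 -1.000e-04] [0.0003 0.0006 0.0017]
('deck', 'scene') 4 [ 0.604  -0.2794  0.0938] [0.0002 0.0008 0.0014]
```

```bash
cat >> m.py <<'E'
L=0.047
def tool(grip,yaw,pitch):
    "TCP pose for tray with grip point at grip, yaw & pitch in deg (pitch + = lip down)"
    Rt=Rn.from_euler('xyz',[0,pitch,yaw],degrees=True)
    s=3**.5/2
    R=Rt*Rn.from_matrix(np.array([[0,1,0],[s,0,.5],[.5,0,-s]]).T)
    return np.array(grip)-L*R.as_matrix()[:,2],R
def grip_of_lip(lip,yaw,pitch):
    return np.array(lip)+Rn.from_euler('xyz',[0,pitch,yaw],degrees=True).apply([-.195,0,.065])
def row(p,R,st=None):
    st=st or observe(); R0=Rn.from_euler('xyz',st["tool_rot"])
    return np.round(R0.inv().apply(p-np.array(st["tool_pos"]))*1000,1).tolist(), np.round((R0.inv()*R).as_rotvec(degrees=True),1).tolist()
E
python3 - <<'E'
from m import *
g=np.array([.497,.251,.09])
P,R=tool(g,-1.5,0)
zt=R.as_matrix()[:,2]
print(P,R.as_euler('xyz'))
print(row(np.array([.30,-.40,.42]),Rn.from_euler('xyz',observe()["tool_rot"])))
print(row(np.array([.43,0,.40]),R))
print(row(P-.10*zt,R)); print(row(P,R))
E
```

```text
[0.47350805 0.25161516 0.13070319] [2.61799388 0.         1.54461639]
([131.8, -42.7, -127.8], [0.0, 0.0, 0.0])
([399.8, -366.8, -107.8], [-26.5, 17.5, -65.3])
([486.8, -604.4, 74.9], [-26.5, 17.5, -65.3])
([532.8, -584.8, 161.5], [-26.5, 17.5, -65.3])
```

Call:
arm_command --series '[{"z":-50},{"z":-100},{"z":-130},{"x":50,"y":-20,"z":-130},{"x":90,"y":-50,"z":-130},{"x":130,"y":-90,"z":-130,"rz":-8},{"x":170,"y":-130,"z":-128,"rz":-16},{"x":205,"y":-165,"z":-126,"rz":-24},{"x":240,"y":-200,"z":-124,"rz":-32},{"x":275,"y":-235,"z":-122,"rz":-40},{"x":310,"y":-270,"z":-118,"rx":-5,"ry":3,"rz":-48},{"x":340,"y":-305,"z":-114,"rx":-10,"ry":7,"rz":-54},{"x":370,"y":-335,"z":-110,"rx":-16,"ry":11,"rz":-60},{"x":400,"y":-367,"z":-108,"rx":-22,"ry":14,"rz":-63},{"x":400,"y":-367,"z":-108,"rx":-26.5,"ry":17.5,"rz":-65.3},{"x":400,"y":-367,"z":-108,"rx":-26.5,"ry":17.5,"rz":-65.3},{"x":400,"y":-367,"z":-108,"rx":-26.5,"ry":17.5,"rz":-65.3}]' --hand 60 --squeeze 40

```text
invalid input
```

```bash
python3 - <<'E'
from m import *
s=observe();print(s["time"],np.round(s["tool_pos"],3),np.round(s["tool_rot"],3),np.round(s["qpos"],2))
P,R=tool([.497,.251,.09],-1.5,0); z=R.as_matrix()[:,2]
print(row(P-.1*z,R),row(P,R))
E
```

```text
5.3 [ 0.193 -0.488  0.292] [3.141 0.    0.377] [-1.34  0.34  1.52  0.    1.28 -0.15]
([486.8, -604.4, 74.9], [-26.5, 17.5, -65.3]) ([532.8, -584.8, 161.5], [-26.5, 17.5, -65.3])
```

Call:
arm_command --series '[{"x":0,"y":0,"z":-50,"rx":0,"ry":0,"rz":0},{"x":0,"y":0,"z":-100,"rx":0,"ry":0,"rz":0},{"x":0,"y":0,"z":-130,"rx":0,"ry":0,"rz":0},{"x":50,"y":-20,"z":-130,"rx":0,"ry":0,"rz":0},{"x":90,"y":-50,"z":-130,"rx":0,"ry":0,"rz":0},{"x":130,"y":-90,"z":-130,"rx":0,"ry":0,"rz":-8},{"x":170,"y":-130,"z":-128,"rx":0,"ry":0,"rz":-16},{"x":205,"y":-165,"z":-126,"rx":0,"ry":0,"rz":-24},{"x":240,"y":-200,"z":-124,"rx":0,"ry":0,"rz":-32},{"x":275,"y":-235,"z":-122,"rx":0,"ry":0,"rz":-40},{"x":310,"y":-270,"z":-118,"rx":-5,"ry":3,"rz":-48},{"x":340,"y":-305,"z":-114,"rx":-10,"ry":7,"rz":-54},{"x":370,"y":-335,"z":-110,"rx":-16,"ry":11,"rz":-60},{"x":400,"y":-367,"z":-108,"rx":-22,"ry":14,"rz":-63},{"x":400,"y":-367,"z":-108,"rx":-26.5,"ry":17.5,"rz":-65.3},{"x":400,"y":-367,"z":-108,"rx":-26.5,"ry":17.5,"rz":-65.3},{"x":400,"y":-367,"z":-108,"rx":-26.5,"ry":17.5,"rz":-65.3}]' --hand 60 --squeeze 40

```text
time: 7.0
tool_pos: [0.4299, -0.0002, 0.4006]
tool_rot: [2.619, 0.0, 1.542]
contact_force: [-0.1, -0.3, 0.3]
opening: 0.06
grip_force: 0.0
```

```bash
python3 - <<'E'
from m import *
s=observe();print(s["time"],np.round(s["qpos"],2))
P,R=tool([.497,.251,.09],-1.5,0); z=R.as_matrix()[:,2]
print(row(P-.1*z,R),row(P,R))
E
```

```text
7.0 [-0.24 -0.15  1.87  0.13  0.91 -0.27]
([252.9, -103.1, 152.0], [-0.1, 0.1, -0.1]) ([253.0, -103.0, 252.0], [-0.1, 0.1, -0.1])
```

Call:
arm_command --series '[{"x":45,"y":-15,"z":10,"rx":0,"ry":0,"rz":0},{"x":90,"y":-30,"z":20,"rx":0,"ry":0,"rz":0},{"x":135,"y":-50,"z":40,"rx":0,"ry":0,"rz":0},{"x":175,"y":-70,"z":65,"rx":0,"ry":0,"rz":0},{"x":210,"y":-85,"z":95,"rx":0,"ry":0,"rz":0},{"x":240,"y":-100,"z":130,"rx":0,"ry":0,"rz":0},{"x":253,"y":-103,"z":152,"rx":0,"ry":0,"rz":0},{"x":253,"y":-103,"z":152,"rx":0,"ry":0,"rz":0},{"x":253,"y":-103,"z":152,"rx":0,"ry":0,"rz":0}]'

```text
time: 7.9
tool_pos: [0.4249, 0.2524, 0.217]
tool_rot: [2.619, 0.002, 1.541]
contact_force: [-1.3, 0.1, 0.9]
opening: 0.0603
grip_force: 0.0
```

```bash
python3 - <<'E'
from m import *
s=observe();print(s["time"],np.round(s["tool_pos"],4),np.round(s["qpos"],2))
p=read_camera("wrist");cv2.imwrite("pics/w1.png",p["pixels"])
for n in ["tray_grip","tray_lip"]: print(n,[(np.round(d["point"],4),round(d["confidence"],2)) for d in mark_of(p,n)])
p=read_camera("wrist")
for n in ["tray_grip","tray_lip"]: print(n,[(np.round(d["point"],4),round(d["confidence"],2)) for d in mark_of(p,n)])
P,R=tool([.497,.251,.09],-1.5,0)
print(row(P,R),observe()["time"])
E
```

```text
7.9 [0.4249 0.2524 0.217 ] [ 0.51  0.25  2.02 -0.58  0.49  1.01]
tray_grip [(array([0.4933, 0.2507, 0.0901]), 0.8)]
tray_lip [(array([0.608 , 0.2508, 0.0286]), 0.61)]
tray_grip [(array([0.4956, 0.2496, 0.0893]), 0.89)]
tray_lip []
([0.1, -1.2, 100.6], [0.1, 0.0, -0.1]) 8.2
```

View pics/w1.png

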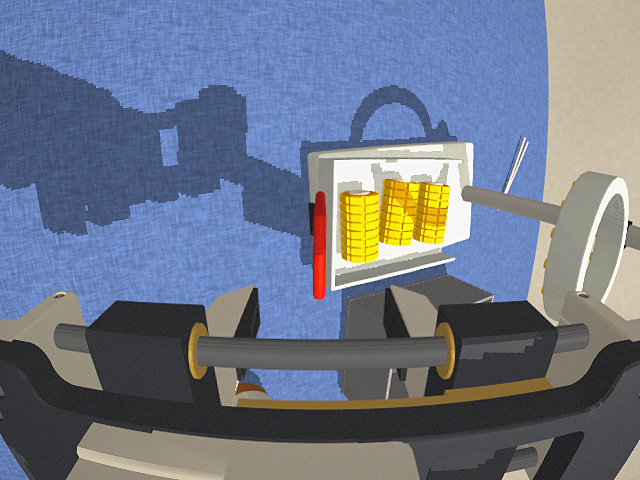

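The wrist view shows the red plate at (320,245), edge-on and midway between the fingers. The ring is off to the right and clear, so I go in and grip.

Call:
arm_command --series '[{"x":0,"y":-1,"z":35,"rx":0,"ry":0,"rz":0},{"x":0,"y":-1,"z":65,"rx":0,"ry":0,"rz":0},{"x":0,"y":-1,"z":88,"rx":0,"ry":0,"rz":0},{"x":0,"y":-1,"z":100,"rx":0,"ry":0,"rz":0},{"x":0,"y":-1,"z":100,"rx":0,"ry":0,"rz":0},{"x":0,"y":-1,"z":100,"rx":0,"ry":0,"rz":0}]'

```text
time: 8.8
tool_pos: [0.4728, 0.252, 0.1306]
tool_rot: [2.617, 0.0, 1.544]
contact_force: [0.8, -0.4, 0.7]
opening: 0.0602
grip_force: 0.0
```

Call:
arm_command --series '[{"x":0,"y":0,"z":0,"rx":0,"ry":0,"rz":0},{"x":0,"y":0,"z":0,"rx":0,"ry":0,"rz":0},{"x":0,"y":0,"z":0,"rx":0,"ry":0,"rz":0},{"x":0,"y":0,"z":0,"rx":0,"ry":0,"rz":0},{"x":0,"y":0,"z":0,"rx":0,"ry":0,"rz":0},{"x":0,"y":0,"z":0,"rx":0,"ry":0,"rz":0},{"x":0,"y":0,"z":0,"rx":0,"ry":0,"rz":0},{"x":0,"y":0,"z":0,"rx":0,"ry":0,"rz":0}]' --hand 0 --squeeze 50

```text
time: 9.6
tool_pos: [0.4732, 0.2522, 0.1303]
tool_rot: [2.617, -0.0, 1.544]
contact_force: [0.8, -1.3, 2.5]
opening: 0.0076
grip_force: 50.0
```

```bash
python3 - <<'E'
from m import *
s=observe();print(s["time"],np.round(s["tool_pos"],4),np.round(s["tool_rot"],3),np.round(s["qpos"],2),s["opening"],s["grip_force"])
P=np.array(s["tool_pos"]);R=Rn.from_euler('xyz',s["tool_rot"])
for d in [(0,0,.02),(-.06,0,.025),(-.13,0,.03),(-.13,0,.15),(-.10,-.1,.18)]: print(d,row(P+d,R))
E
```

```text
9.6 [0.4732 0.2522 0.1303] [ 2.617 -0.     1.544] [ 0.46  0.46  2.01 -0.9   0.3   1.3 ] 0.00763920108280454 49.96838629245758
(0, 0, 0.02) ([0.0, 10.0, -17.3], [0.0, 0.0, 0.0])
(-0.06, 0, 0.025) ([-1.6, -39.4, -51.7], [0.0, 0.0, 0.0])
(-0.13, 0, 0.03) ([-3.5, -97.4, -91.1], [0.0, 0.0, 0.0])
(-0.13, 0, 0.15) ([-3.4, -37.3, -194.9], [0.0, 0.0, 0.0])
(-0.1, -0.1, 0.18) ([-102.6, 6.0, -204.5], [0.0, 0.0, 0.0])
```

Joint 5 is close to its lower limit, so I fit a quick kinematic model from the recorded poses to plan the withdrawal.

```bash
cat > kin.py <<'E'
from m import *
from scipy.optimize import least_squares
D=[([-1.34,.342,1.524,0,1.275,-.146],[3.1406,0,.377],[.193,-.488,.292]),([-.24,-.15,1.87,.13,.91,-.27],[2.619,0,1.542],[.4299,-.0002,.4006]),([.51,.25,2.02,-.58,.49,1.01],[2.619,.002,1.541],[.4249,.2524,.217]),([.46,.46,2.01,-.9,.3,1.3],[2.617,0,1.544],[.4732,.2522,.1303])]
LO=np.array([-2.53,-.77,.04,-1,.28,-3.11]);HI=np.array([2.53,2.02,2.7,4.14,2.66,3.11])
def fk(q,k):
    a1,b1,d1,L1,e2,L2,Lt,c6,ex=k
    A=Rn.from_euler('Z',q[0]); B=A*Rn.from_euler('Y',q[1]); C=B*Rn.from_euler('Y',q[2])
    W=C*Rn.from_euler('ZY',[q[3],q[4]]); T=W*Rn.from_euler('Z',q[5]+c6)
    return A.apply([a1,b1,d1])+B.apply([0,0,L1])+C.apply([e2,0,L2])+W.apply([ex,0,Lt]),T
def res(k):
    o=[]
    for q,r,p in D:
        P,T=fk(q,k); o+=[P-np.array(p),.3*(T.inv()*Rn.from_euler('xyz',r)).as_rotvec()]
    return np.concatenate(o)
best=min((least_squares(res,[0,b,.3,.4,0,.4,.2,c,0]) for b in(-.1,.1) for c in (-1.57,0,1.57,3.14)),key=lambda s:s.cost)
K=best.x
def ik(P,R,q0):
    f=lambda q:np.r_[(fk(q,K)[0]-P)*1000,(fk(q,K)[1].inv()*R).as_rotvec()*300]
    s=least_squares(f,np.clip(q0,LO+.001,HI-.001),bounds=(LO,HI)); return s.x,np.sqrt(2*s.cost)
if __name__=="__main__":
    print(best.cost,K.round(3)); print(res(K).reshape(-1,3).round(3))
E
python3 kin.py
```

```text
2.525658462330258e-05 [4.000e-03 7.600e-02 2.240e-01 4.990e-01 4.500e-02 3.780e-01 2.490e-01
 1.572e+00 1.000e-03]
[[-0.     0.     0.001]
 [-0.     0.    -0.   ]
 [ 0.    -0.     0.001]
 [ 0.001  0.001  0.002]
 [-0.001 -0.002 -0.004]
 [-0.002  0.001 -0.002]
 [ 0.001  0.002  0.002]
 [ 0.002 -0.002  0.001]]
```

```bash
cat > plan.py <<'E'
from kin import *
def run(W,q):
    for n,g,yaw,pit in W:
        P,R=tool(g,yaw,pit); q2,e=ik(P,R,q); print(n,np.round(g,3),yaw,pit,"q",q2.round(2),"err",round(e,1)); 
        if e<3: q=q2
E
cat > t.py <<'E'
from plan import *
q=np.array(observe()["qpos"]); g=np.array([.4967,.251,.0896])
W=[("now",g,-1.5,0)]
for pit in (0,8):
  for d in [(0,0,.02),(-.03,0,.03),(-.06,0,.035),(-.09,0,.04),(-.12,0,.04),(-.14,0,.05),(-.14,0,.12),(-.12,-.05,.18),(-.05,-.15,.2),(-.05,-.33,.2)]: W.append(("draw",g+d,-1.5,pit))
for lx,lz,pit in [(.64,.2,0),(.64,.2,20),(.64,.12,20),(.63,.09,30),(.62,.09,40),(.61,.09,50),(.61,.09,60)]:
    W.append(("tip",grip_of_lip([lx,-.081,lz],-1.5,pit),-1.5,pit))
c=np.array([.604,-.28,.095])
for h in (.15,.05,0):
    W.append(("deck",c+[0,0,h]+Rn.from_euler('xyz',[0,15,-.8],degrees=True).apply([-.115,0,.065]),-.8,15))
run(W,q)
E
python3 t.py
```

```text
now [0.497 0.251 0.09 ] -1.5 0 q [ 0.46  0.46  2.01 -0.89  0.3   1.29] err 0.0
draw [0.497 0.251 0.11 ] -1.5 0 q [ 0.46  0.42  1.99 -0.76  0.34  1.16] err 0.0
draw [0.467 0.251 0.12 ] -1.5 0 q [ 0.49  0.37  2.05 -0.78  0.36  1.21] err 0.0
draw [0.437 0.251 0.125] -1.5 0 q [ 0.53  0.33  2.1  -0.82  0.37  1.28] err 0.0
draw [0.407 0.251 0.13 ] -1.5 0 q [ 0.57  0.29  2.15 -0.85  0.38  1.34] err 0.0
draw [0.377 0.251 0.13 ] -1.5 0 q [ 0.62  0.26  2.2  -0.9   0.39  1.44] err 0.0
draw [0.357 0.251 0.14 ] -1.5 0 q [ 0.65  0.21  2.22 -0.86  0.43  1.43] err 0.0
draw [0.357 0.251 0.21 ] -1.5 0 q [ 0.65  0.07  2.12 -0.58  0.61  1.1 ] err 0.0
draw [0.377 0.201 0.27 ] -1.5 0 q [ 0.48 -0.06  2.06 -0.38  0.72  0.74] err 0.0
draw [0.447 0.101 0.29 ] -1.5 0 q [ 0.09 -0.07  2.   -0.09  0.69  0.18] err 0.0
draw [ 0.447 -0.079  0.29 ] -1.5 0 q [-0.5  -0.09  2.02  0.33  0.76 -0.66] err 0.0
draw [0.497 0.251 0.11 ] -1.5 8 q [ 0.42  0.43  1.9  -0.35  0.49  0.73] err 0.0
draw [0.467 0.251 0.12 ] -1.5 8 q [ 0.45  0.38  1.95 -0.37  0.49  0.77] err 0.0
draw [0.437 0.251 0.125] -1.5 8 q [ 0.48  0.33  2.01 -0.39
[... 716 characters left out ...]
  1.6   0.06  1.26 -0.34] err 0.0
tip [ 0.479 -0.077  0.248] -1.5 20 q [-0.35  0.18  1.76  0.06  1.04 -0.35] err 0.0
tip [ 0.494 -0.077  0.244] -1.5 30 q [-0.31  0.3   1.59 -0.    1.25 -0.28] err 0.0
tip [ 0.512 -0.078  0.265] -1.5 40 q [-0.27  0.42  1.37 -0.04  1.53 -0.24] err 0.0
tip [ 0.534 -0.079  0.281] -1.5 50 q [-0.25  0.56  1.13 -0.08  1.79 -0.23] err 0.0
tip [ 0.569 -0.08   0.291] -1.5 60 q [-0.22  0.74  0.83 -0.11  2.08 -0.23] err 0.0
deck [ 0.51  -0.279  0.338] -0.8 15 q [-0.72  0.27  1.4   0.18  1.28 -0.74] err 0.0
deck [ 0.51  -0.279  0.238] -0.8 15 q [-0.72  0.34  1.58  0.2   1.03 -0.79] err 0.0
deck [ 0.51  -0.279  0.188] -0.8 15 q [-0.72  0.39  1.65  0.21  0.91 -0.82] err 0.0
```

Call:
arm_command --series '[{"x":0,"y":3,"z":-5,"rx":0,"ry":0,"rz":0},{"x":0,"y":7,"z":-12,"rx":0,"ry":0,"rz":0},{"x":0,"y":10,"z":-17,"rx":0,"ry":0,"rz":0},{"x":0,"y":4,"z":-22,"rx":0,"ry":0,"rz":0},{"x":-0.5,"y":-10,"z":-31,"rx":0,"ry":0,"rz":0},{"x":-1,"y":-27,"z":-42,"rx":0,"ry":0,"rz":0},{"x":-1.5,"y":-45,"z":-55,"rx":0,"ry":0,"rz":0},{"x":-2,"y":-63,"z":-68,"rx":0,"ry":0,"rz":0},{"x":-3,"y":-80,"z":-79,"rx":0,"ry":0,"rz":0},{"x":-3,"y":-92,"z":-87,"rx":0,"ry":0,"rz":0},{"x":-3.5,"y":-97,"z":-93,"rx":0,"ry":0,"rz":0},{"x":-3.5,"y":-93,"z":-102,"rx":0,"ry":0,"rz":0},{"x":-3.5,"y":-82,"z":-120,"rx":0,"ry":0,"rz":0},{"x":-3.5,"y":-68,"z":-143,"rx":0,"ry":0,"rz":0},{"x":-3.5,"y":-54,"z":-166,"rx":0,"ry":0,"rz":0},{"x":-3.5,"y":-43,"z":-185,"rx":0,"ry":0,"rz":0},{"x":-3.5,"y":-37,"z":-195,"rx":0,"ry":0,"rz":0},{"x":-3.5,"y":-34,"z":-201,"rx":0,"ry":0,"rz":0},{"x":-3.5,"y":-34,"z":-201,"rx":0,"ry":0,"rz":0}]'

```text
time: 11.5
tool_pos: [0.3426, 0.252, 0.2872]
tool_rot: [2.617, -0.0, 1.544]
contact_force: [0.4, -0.0, -5.0]
opening: 0.0079
grip_force: 50.0
```

```bash
cat > t2.py <<'E'
from plan import *
s=observe();q=np.array(s["qpos"])
print(s["time"],np.round(s["tool_pos"],4),np.round(s["tool_rot"],3),q.round(2),s["opening"])
p=read_camera("scene");cv2.imwrite("pics/s2.png",p["pixels"])
W=[]
for lip,pit in [((.60,.15,.22),0),((.63,.03,.22),0),((.64,-.082,.22),4),((.64,-.082,.2),12),((.64,-.082,.13),22),((.635,-.082,.09),28),((.63,-.082,.088),32),((.63,-.082,.088),36),((.625,-.082,.088),40),((.62,-.082,.088),44),((.62,-.082,.088),48),((.62,-.082,.088),52),((.62,-.082,.088),58)]:
    P,R=tool(grip_of_lip(lip,-1.5,pit),-1.5,pit); q,e=ik(P,R,q)
    print(lip,pit,row(P,R),q.round(2),round(e,1))
E
python3 t2.py
```

```text
11.5 [0.3426 0.252  0.2872] [ 2.617 -0.     1.544] [ 0.64  0.03  2.04 -0.5   0.71  0.99] 0.007852558800855888
(0.6, 0.15, 0.22) 0 ([-95.1, 55.7, -13.1], [-0.0, 0.0, -0.0]) [ 0.3  -0.09  2.04 -0.25  0.71  0.47] 0.0
(0.63, 0.03, 0.22) 0 ([-214.3, 84.4, 3.6], [-0.0, 0.0, -0.0]) [-0.13 -0.12  2.06  0.08  0.68 -0.16] 0.0
(0.64, -0.082, 0.22) 4 ([-326.0, 110.0, 1.1], [4.0, 0.0, -0.0]) [-0.46 -0.06  1.94  0.25  0.86 -0.56] 0.0
(0.64, -0.082, 0.2) 12 ([-326.0, 130.4, 3.5], [12.0, 0.0, -0.0]) [-0.4   0.03  1.8   0.13  1.03 -0.43] 0.0
(0.64, -0.082, 0.13) 22 ([-325.9, 135.8, 51.6], [22.0, 0.0, -0.0]) [-0.34  0.19  1.69  0.05  1.13 -0.34] 0.0
(0.635, -0.082, 0.09) 28 ([-326.0, 136.6, 79.7], [28.0, 0.0, -0.0]) [-0.32  0.28  1.63  0.01  1.2  -0.3 ] 0.0
(0.63, -0.082, 0.088) 32 ([-326.2, 148.2, 77.7], [32.0, 0.0, -0.0]) [-0.3   0.32  1.55 -0.01  1.3  -0.27] 0.0
(0.63, -0.082, 0.088) 36 ([-326.2, 165.1, 77.6], [36.0, 0.0, -0.0]) [-0.29  0.38  1.45 -0.03  1.42 -0.26] 0.0
(0.625, -0.082, 0.088) 40 ([-326.3, 177.7, 76.2], [40.0, 0.0, -0.0]) [-0.27  0.43  1.36 -0.04  1.53 -0.24] 0.0
(0.62, -0.082, 0.088) 44 ([-326.4, 190.1, 76.0], [44.0, 0.0, -0.0]) [-0.26  0.48  1.27 -0.06  1.63 -0.23] 0.0
(0.62, -0.082, 0.088) 48 ([-326.4, 206.7, 79.5], [48.0, 0.0, -0.0]) [-0.25  0.54  1.16 -0.07  1.75 -0.23] 0.0
(0.62, -0.082, 0.088) 52 ([-326.4, 223.0, 84.1], [52.0, 0.0, -0.0]) [-0.24  0.61  1.04 -0.08  1.86 -0.22] 0.0
(0.62, -0.082, 0.088) 58 ([-326.4, 246.8, 93.1], [58.0, 0.0, -0.0]) [-0.22  0.73  0.86 -0.1   2.04 -0.22] 0.0
```

View pics/s2.png

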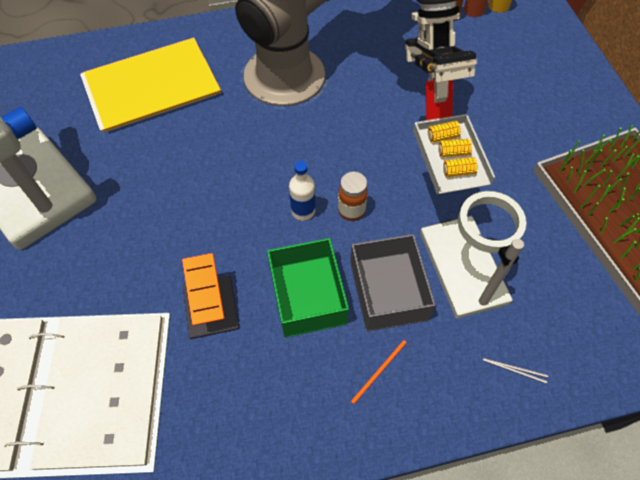

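The tray is clear of the lamp at (455,155) with all three cobs aboard. I carry it to the green bin.

Call:
arm_command --series '[{"x":-8,"y":4,"z":-7,"rx":0,"ry":0,"rz":0},{"x":-22,"y":10,"z":-17,"rx":0,"ry":0,"rz":0},{"x":-42,"y":17,"z":-29,"rx":0,"ry":0,"rz":0},{"x":-67,"y":24,"z":-33,"rx":0,"ry":0,"rz":0},{"x":-95,"y":34,"z":-28,"rx":0,"ry":0,"rz":0},{"x":-125,"y":48,"z":-20,"rx":0,"ry":0,"rz":0},{"x":-157,"y":62,"z":-12,"rx":0,"ry":0,"rz":0},{"x":-189,"y":76,"z":-3,"rx":0,"ry":0,"rz":0},{"x":-221,"y":86,"z":3,"rx":0,"ry":0,"rz":0},{"x":-251,"y":93,"z":3,"rx":0,"ry":0,"rz":0},{"x":-278,"y":99,"z":2,"rx":1,"ry":0,"rz":0},{"x":-300,"y":104,"z":2,"rx":2,"ry":0,"rz":0},{"x":-316,"y":108,"z":1,"rx":3,"ry":0,"rz":0},{"x":-323,"y":110,"z":1,"rx":4,"ry":0,"rz":0},{"x":-326,"y":110,"z":1,"rx":4,"ry":0,"rz":0},{"x":-326,"y":115,"z":2,"rx":6,"ry":0,"rz":0},{"x":-326,"y":123,"z":3,"rx":9,"ry":0,"rz":0},{"x":-326,"y":130,"z":3.5,"rx":12,"ry":0,"rz":0},{"x":-326,"y":130,"z":3.5,"rx":12,"ry":0,"rz":0},{"x":-326,"y":130,"z":3.5,"rx":12,"ry":0,"rz":0}]'

```text
time: 13.55
tool_pos: [0.4481, -0.0759, 0.3482]
tool_rot: [2.828, -0.0, 1.546]
contact_force: [0.3, -0.4, -5.0]
opening: 0.008
grip_force: 50.0
```

```bash
cat > t3.py <<'E'
from plan import *
s=observe();q=np.array(s["qpos"])
print(s["time"],np.round(s["tool_pos"],4),np.round(s["tool_rot"],3),q.round(2),s["opening"])
R0=Rn.from_euler('xyz',s["tool_rot"]); g=np.array(s["tool_pos"])+L*R0.as_matrix()[:,2]
print("expect lip",g+Rn.from_euler('xyz',[0,12,-1.5],degrees=True).apply([.195,0,-.065]))
for c in ("top","scene"):
  p=read_camera(c)
  if c=="top": cv2.imwrite("pics/t3.png",p["pixels"])
  for n in ("tray_lip","tray","green_bin","cob1"): print(c,n,[(np.round(d["point"],4),round(d["confidence"],2)) for d in mark_of(p,n)][:4])
for lip,pit in [((.64,-.082,.17),17),((.64,-.082,.13),22),((.635,-.082,.09),28),((.63,-.082,.088),32),((.63,-.082,.088),36),((.625,-.082,.088),40),((.62,-.082,.088),44),((.62,-.082,.088),48),((.62,-.082,.088),52),((.62,-.082,.088),58)]:
    P,R=tool(grip_of_lip(lip,-1.5,pit),-1.5,pit); print(lip,pit,row(P,R,s))
E
python3 t3.py
```

```text
13.55 [ 0.4481 -0.0759  0.3482] [ 2.828 -0.     1.546] [-0.4   0.03  1.8   0.13  1.03 -0.43] 0.007977702666386307
expect lip [ 0.639759   -0.08086316  0.19933278]
top tray_lip []
top tray [(array([ 0.5646, -0.0748,  0.2162]), 0.84)]
top green_bin []
top cob1 [(array([ 0.6059, -0.0818,  0.217 ]), 0.7), (array([ 0.5604, -0.0762,  0.2211]), 0.64)]
scene tray_lip [(array([ 0.6399, -0.0799,  0.199 ]), 0.67)]
scene tray [(array([ 0.5586, -0.0791,  0.2149]), 0.7)]
scene green_bin [(array([ 0.6264, -0.0809, -0.0018]), 0.95), (array([ 0.6915, -0.0861,  0.1156]), 0.5)]
scene cob1 [(array([ 0.6372, -0.0791,  0.2386]), 0.96), (array([ 0.5477, -0.0804,  0.2509]), 0.79), (array([ 0.6946, -0.0881,  0.116 ]), 0.56)]
(0.64, -0.082, 0.17) 17 ([-1.1, 9.2, 16.9], [5.0, -0.0, 0.1])
(0.64, -0.082, 0.13) 22 ([-1.2, 15.8, 45.4], [10.0, -0.0, 0.1])
(0.635, -0.082, 0.09) 28 ([-1.3, 22.3, 72.7], [16.0, -0.0, 0.1])
(0.63, -0.082, 0.088) 32 ([-1.5, 33.2, 68.3], [20.0, -0.0, 0.1])
(0.63, -0.082, 0.088) 36 ([-1.5, 49.8, 64.8], [24.0, -0.0, 0.1])
(0.625, -0.082, 0.088) 40 ([-1.6, 61.8, 60.8], [28.0, -0.0, 0.1])
(0.62, -0.082, 0.088) 44 ([-1.8, 74.0, 58.0], [32.0, -0.0, 0.1])
(0.62, -0.082, 0.088) 48 ([-1.8, 90.9, 58.0], [36.0, -0.0, 0.1])
(0.62, -0.082, 0.088) 52 ([-1.8, 107.8, 59.1], [40.0, -0.0, 0.1])
(0.62, -0.082, 0.088) 58 ([-1.8, 132.9, 63.0], [46.0, -0.0, 0.1])
```

View pics/t3.png

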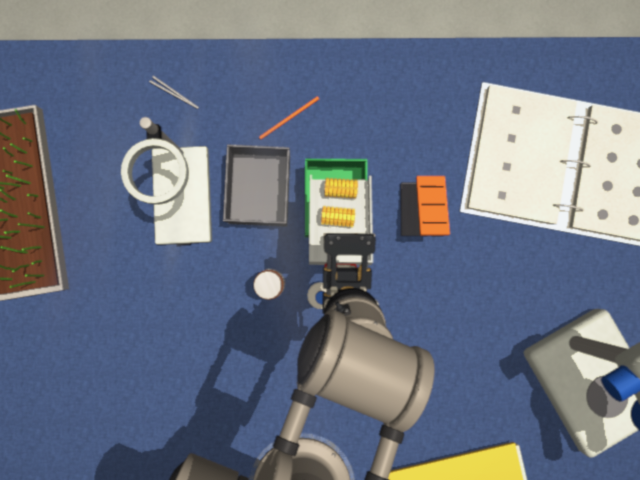

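```bash
python3 - <<'E'
from m import *
p=read_camera("scene");cv2.imwrite("pics/s4.png",cv2.resize(p["pixels"][170:350,200:440],None,fx=3,fy=3))
E
```

```text
(no output)
```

View pics/s4.png

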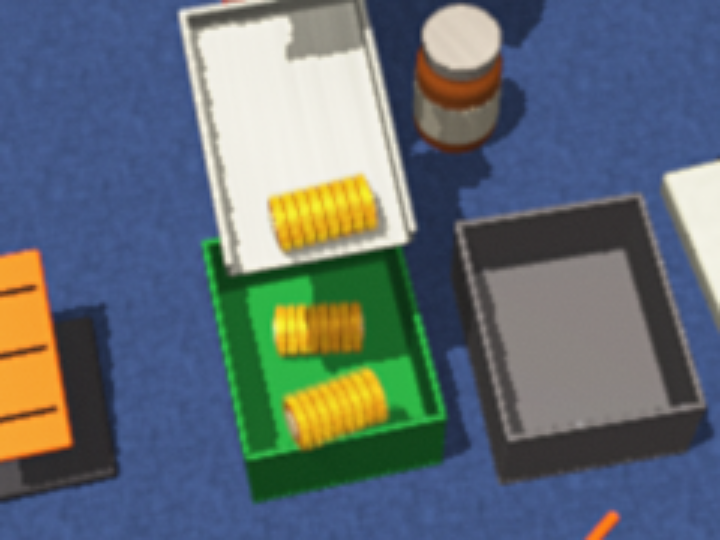

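The cobs roll already at 12°: two are in the bin at crop (318,328) and (335,408), and the third is rolling near the lip at (323,213). I lower the tray at once and finish the tip.

Call:
arm_command --series '[{"x":-1,"y":8,"z":30,"rx":5,"ry":0,"rz":0},{"x":-1,"y":15,"z":60,"rx":10,"ry":0,"rz":0},{"x":-1,"y":22,"z":73,"rx":16,"ry":0,"rz":0},{"x":-1,"y":33,"z":68,"rx":20,"ry":0,"rz":0},{"x":-1,"y":50,"z":65,"rx":24,"ry":0,"rz":0},{"x":-1,"y":62,"z":61,"rx":28,"ry":0,"rz":0},{"x":-1,"y":62,"z":61,"rx":28,"ry":0,"rz":0},{"x":-1,"y":62,"z":61,"rx":28,"ry":0,"rz":0}]'

```text
time: 14.9
tool_pos: [0.5264, -0.0798, 0.3096]
tool_rot: [-2.969, -0.0, 1.545]
contact_force: [-0.3, 0.6, -2.9]
opening: 0.0078
grip_force: 50.0
```

```bash
python3 - <<'E'
from m import *
s=observe();print(s["time"],np.round(s["tool_pos"],4),np.round(s["tool_rot"],3))
p=read_camera("scene");cv2.imwrite("pics/s5.png",cv2.resize(p["pixels"][150:350,170:440],None,fx=2.5,fy=2.5))
for n in ("green_bin","cob1"): print(n,[(np.round(d["point"],4),round(d["confidence"],2)) for d in mark_of(p,n)][:4])
E
```

```text
14.9 [ 0.5264 -0.0798  0.3096] [-2.969 -0.     1.545]
green_bin [(array([ 6.265e-01, -8.010e-02, -3.000e-04]), 0.73), (array([ 0.6406, -0.0856,  0.0044]), 0.44), (array([ 0.6569,  0.0883, -0.0009]), 0.24)]
cob1 [(array([ 0.5592, -0.0774,  0.1352]), 0.73), (array([ 0.6407, -0.0874,  0.0052]), 0.71), (array([ 0.6104, -0.1039,  0.0331]), 0.57)]
```

View pics/s5.png

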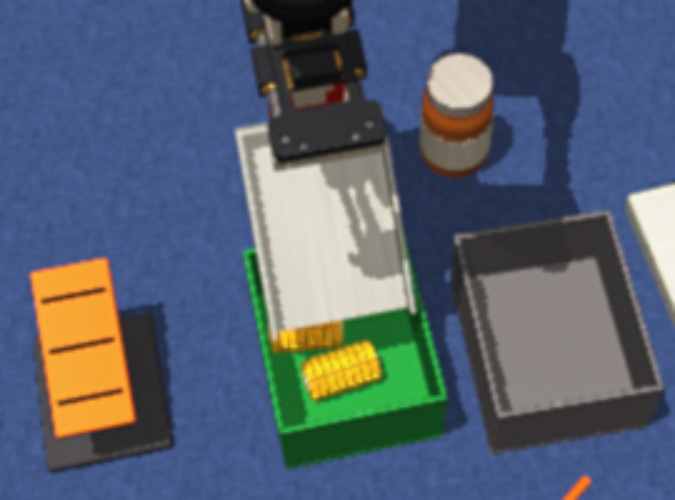

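Two cobs show in the bin, at (342,368) and (305,335), and the tray looks empty. I raise it to uncover the rest of the bin.

Call:
arm_command --series '[{"x":0,"y":0,"z":-20,"rx":0,"ry":0,"rz":0},{"x":0,"y":0,"z":-55,"rx":0,"ry":0,"rz":0},{"x":0,"y":0,"z":-95,"rx":0,"ry":0,"rz":0},{"x":0,"y":0,"z":-120,"rx":0,"ry":0,"rz":0},{"x":-40,"y":0,"z":-130,"rx":0,"ry":0,"rz":0},{"x":-80,"y":0,"z":-130,"rx":-5,"ry":0,"rz":0},{"x":-120,"y":0,"z":-130,"rx":-10,"ry":0,"rz":0},{"x":-155,"y":0,"z":-130,"rx":-15,"ry":0,"rz":0},{"x":-180,"y":0,"z":-130,"rx":-20,"ry":0,"rz":0},{"x":-195,"y":0,"z":-130,"rx":-25,"ry":0,"rz":0},{"x":-199,"y":0,"z":-130,"rx":-25,"ry":0,"rz":0},{"x":-199,"y":0,"z":-130,"rx":-25,"ry":0,"rz":0}]'

```text
time: 16.25
tool_pos: [0.5425, -0.2794, 0.4384]
tool_rot: [2.882, -0.0, 1.543]
contact_force: [0.1, 0.3, -1.7]
opening: 0.008
grip_force: 50.0
```

```bash
cat > t6.py <<'E'
from plan import *
s=observe();q=np.array(s["qpos"])
print(s["time"],np.round(s["tool_pos"],4),np.round(s["tool_rot"],3),q.round(2))
R0=Rn.from_euler('xyz',s["tool_rot"]); g=np.array(s["tool_pos"])+L*R0.as_matrix()[:,2]
pit=15; Rt=Rn.from_euler('xyz',[0,pit,-1.5],degrees=True)
print("expect lip",g+Rt.apply([.195,0,-.065]),"tray",g+Rt.apply([.115,0,-.065]))
for c in ("top","scene"):
  p=read_camera(c); cv2.imwrite(f"pics/{c}6.png",p["pixels"])
  for n in ("tray_lip","tray","green_bin","cob1","deck"): print(c,n,[(np.round(d["point"],4),round(d["confidence"],2)) for d in mark_of(p,n)][:4])
c=np.array([.604,-.28,.095]); Rd=Rn.from_euler('xyz',[0,15,-.8],degrees=True)
for h in (.1,.05,.02,.005,0):
    P,R=tool(c+Rd.apply([0,0,h])+Rd.apply([-.115,0,.065]),-.8,15); q,e=ik(P,R,q); print(h,row(P,R,s),round(e,1))
a=cv2.imread("pics/top6.png")[130:310,220:460]; b=cv2.imread("pics/scene6.png")[160:340,150:390]
cv2.imwrite("pics/both6.png",cv2.resize(np.vstack([a,b]),None,fx=1.65,fy=1.65,interpolation=cv2.INTER_CUBIC))
E
python3 t6.py
```

```text
16.25 [ 0.5425 -0.2794  0.4384] [ 2.882 -0.     1.543] [-0.67  0.33  1.17  0.16  1.43 -0.64]
expect lip [ 0.7260269  -0.2842347   0.27976351] tray [ 0.64877932 -0.2822119   0.30046903]
top tray_lip [(array([ 0.7278, -0.2862,  0.2787]), 0.81)]
top tray [(array([ 0.6541, -0.2798,  0.2978]), 0.61), (array([0.4472, 0.0631, 0.0047]), 0.4), (array([ 0.604 , -0.279 ,  0.0948]), 0.35)]
top green_bin [(array([ 0.6286, -0.0828, -0.0014]), 0.87), (array([ 0.6523, -0.2782,  0.2969]), 0.21)]
top cob1 [(array([ 0.5857, -0.0738,  0.019 ]), 0.9), (array([ 0.6413, -0.0871,  0.0038]), 0.76), (array([ 0.6103, -0.1112,  0.0267]), 0.63), (array([ 0.5532, -0.2819,  0.3935]), 0.57)]
top deck [(array([ 0.6078, -0.2836,  0.0963]), 0.6), (array([ 0.6091, -0.1096,  0.03  ]), 0.16)]
scene tray_lip [(array([ 0.7252, -0.2826,  0.2781]), 0.77)]
scene tray [(array([ 0.6491, -0.2775,  0.297 ]), 0.8)]
scene green_bin [(array([ 0.6248, -0.0862, -0.0024]), 0.83)]
scene cob1 [(array([ 0.6397, -0.0853,  0.0018]), 0.84), (array([ 0.6103, -0.1051,  0.0318]), 0.75), (array([ 0.5851, -0.0762,  0.0208]), 0.6)]
scene deck [(array([ 0.7237, -0.2819,  0.2744]), 0.49)]
0.1 ([0.0, -46.4, 100.4], [-0.1, 0.2, -0.8]) 0.0
0.05 ([-0.2, -71.3, 143.7], [-0.1, 0.2, -0.8]) 0.0
0.02 ([-0.3, -86.2, 169.7], [-0.1, 0.2, -0.8]) 0.0
0.005 ([-0.3, -93.7, 182.7], [-0.1, 0.2, -0.8]) 0.0
0 ([-0.4, -96.2, 187.0], [-0.1, 0.2, -0.8]) 0.0
```

View pics/both6.png

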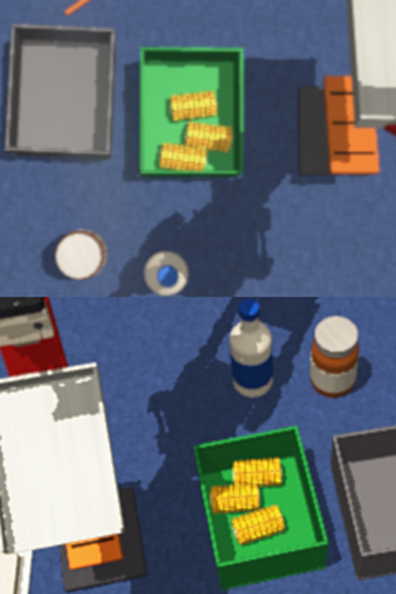

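All three cobs are in the green bin, at (193,105), (208,137) and (183,157) in the top half. The tray is empty and sits where expected, so I lower it onto the rest.

Call:
arm_command --series '[{"x":-1,"y":-12,"z":26,"rx":0,"ry":0,"rz":-0.4},{"x":-1,"y":-28,"z":64,"rx":0,"ry":0.2,"rz":-0.8},{"x":-1,"y":-45,"z":100,"rx":0,"ry":0.2,"rz":-0.8},{"x":-1,"y":-60,"z":126,"rx":0,"ry":0.2,"rz":-0.8},{"x":-1,"y":-70,"z":144,"rx":0,"ry":0.2,"rz":-0.8},{"x":-1,"y":-80,"z":160,"rx":0,"ry":0.2,"rz":-0.8},{"x":-1,"y":-87,"z":172,"rx":0,"ry":0.2,"rz":-0.8},{"x":-1,"y":-91,"z":180,"rx":0,"ry":0.2,"rz":-0.8},{"x":-1,"y":-91,"z":180,"rx":0,"ry":0.2,"rz":-0.8},{"x":-1,"y":-91,"z":180,"rx":0,"ry":0.2,"rz":-0.8}]'

```text
time: 17.85
tool_pos: [0.5027, -0.2795, 0.2415]
tool_rot: [2.879, 0.001, 1.559]
contact_force: [-0.2, 0.0, -1.9]
opening: 0.0077
grip_force: 50.0
```

```bash
cat > t7.py <<'E'
from plan import *
s=observe()
print(s["time"],np.round(s["tool_pos"],4),np.round(s["tool_rot"],3),np.round(s["contact_force"],1))
R0=Rn.from_euler('xyz',s["tool_rot"]); g=np.array(s["tool_pos"])+L*R0.as_matrix()[:,2]
Rt=Rn.from_euler('xyz',[0,15,-.8],degrees=True)
print("expect tray",g+Rt.apply([.115,0,-.065]))
d=Rt.apply([0,0,-.001]); print("1mm down normal in tool:",R0.inv().apply(d)*1000)
for c in ("top","scene"):
  p=read_camera(c); cv2.imwrite(f"pics/{c}7.png",p["pixels"])
  for n in ("tray_lip","tray","deck"): print(c,n,[(np.round(d["point"],4),round(d["confidence"],2)) for d in mark_of(p,n)][:3])
E
python3 t7.py
```

```text
17.85 [ 0.5027 -0.2795  0.2415] [2.879e+00 1.000e-03 1.559e+00] [-0.2  0.  -1.9]
expect tray [ 0.60913267 -0.28105727  0.1035317 ]
1mm down normal in tool: [ 0.00162437 -0.50107776  0.86540074]
top tray_lip [(array([ 0.6865, -0.2797,  0.082 ]), 0.98)]
top tray [(array([ 0.6122, -0.279 ,  0.1032]), 0.88)]
top deck []
scene tray_lip [(array([ 0.68  , -0.2807,  0.084 ]), 0.71), (array([ 0.6395, -0.0871,  0.0067]), 0.55)]
scene tray [(array([ 0.6064, -0.279 ,  0.1037]), 0.63)]
scene deck []
```

Call:
arm_command --series '[{"x":0,"y":-2,"z":2,"rx":0,"ry":0,"rz":0},{"x":0,"y":-3.5,"z":4,"rx":0,"ry":0,"rz":0},{"x":0,"y":-4.8,"z":5.2,"rx":0,"ry":0,"rz":0},{"x":0,"y":-4.8,"z":5.2,"rx":0,"ry":0,"rz":0},{"x":0,"y":-4.8,"z":5.2,"rx":0,"ry":0,"rz":0}]'

```text
time: 18.75
tool_pos: [0.4989, -0.2793, 0.2345]
tool_rot: [2.88, 0.0, 1.559]
contact_force: [0.4, -0.2, -2.1]
opening: 0.0084
grip_force: 50.0
```

Call:
arm_command --series '[{"x":0,"y":-0.5,"z":0.9,"rx":0,"ry":0,"rz":0},{"x":0,"y":-0.5,"z":0.9,"rx":0,"ry":0,"rz":0},{"x":0,"y":-0.5,"z":0.9,"rx":0,"ry":0,"rz":0}]'

```text
time: 19.05
tool_pos: [0.4987, -0.2792, 0.2336]
tool_rot: [2.879, 0.0, 1.559]
contact_force: [0.1, -0.1, -2.1]
opening: 0.0073
grip_force: 50.0
```

Call:
arm_command --series '[{"x":0,"y":-0.5,"z":0.9,"rx":0,"ry":0,"rz":0},{"x":0,"y":-0.5,"z":0.9,"rx":0,"ry":0,"rz":0},{"x":0,"y":-0.5,"z":0.9,"rx":0,"ry":0,"rz":0}]'

```text
time: 19.35
tool_pos: [0.4985, -0.2793, 0.2327]
tool_rot: [2.879, 0.001, 1.559]
contact_force: [-0.1, -1.1, -2.1]
opening: 0.0077
grip_force: 50.0
```

Call:
arm_command --series '[{"x":0,"y":-0.5,"z":0.9,"rx":0,"ry":0,"rz":0},{"x":0,"y":-0.5,"z":0.9,"rx":0,"ry":0,"rz":0},{"x":0,"y":-0.5,"z":0.9,"rx":0,"ry":0,"rz":0}]'

```text
time: 19.65
tool_pos: [0.4985, -0.2794, 0.2325]
tool_rot: [2.878, 0.001, 1.559]
contact_force: [-2.2, 0.7, 6.1]
opening: 0.0081
grip_force: 50.0
```

Call:
arm_command --series '[{"x":0,"y":-0.3,"z":0.6,"rx":0,"ry":0,"rz":0},{"x":0,"y":-0.3,"z":0.6,"rx":0,"ry":0,"rz":0},{"x":0,"y":-0.3,"z":0.6,"rx":0,"ry":0,"rz":0}]'

```text
time: 19.95
tool_pos: [0.4984, -0.2794, 0.2325]
tool_rot: [2.877, 0.002, 1.559]
contact_force: [-3.9, 1.7, 8.4]
opening: 0.0079
grip_force: 50.0
```

Contact is at about 8 N, flat and centred by calculation. I take one picture check before letting go.

```bash
python3 t7.py; python3 - <<'E'
import cv2,numpy as np
a=cv2.imread("pics/top7.png")[130:290,370:500]; b=cv2.imread("pics/scene7.png")[210:370,140:270]
cv2.imwrite("pics/both7.png",cv2.resize(np.hstack([a,b]),None,fx=3,fy=3))
E
```

```text
19.95 [ 0.4984 -0.2794  0.2325] [2.877e+00 2.000e-03 1.559e+00] [-3.9  1.7  8.4]
expect tray [ 0.60495948 -0.28094375  0.09453519]
1mm down normal in tool: [ 0.00212108 -0.50216258  0.86477063]
top tray_lip [(array([ 0.6839, -0.2786,  0.0774]), 0.62)]
top tray [(array([ 0.6094, -0.2783,  0.0952]), 0.85)]
top deck []
scene tray_lip [(array([ 0.6785, -0.2792,  0.0724]), 0.88)]
scene tray [(array([ 0.6025, -0.2786,  0.0941]), 0.82)]
scene deck []
```

View pics/both7.png

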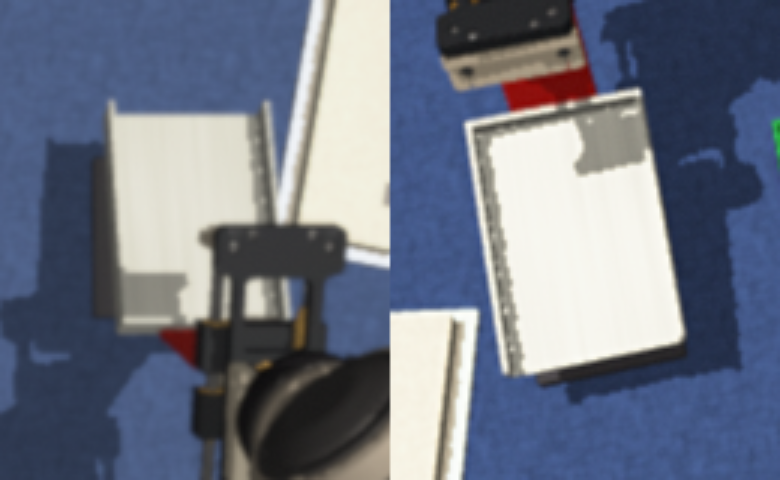

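Network tray and deck centres agree within about 2 mm. I release and back off along the tool axis.

Call:
arm_command --series '[{"x":0,"y":0,"z":0,"rx":0,"ry":0,"rz":0},{"x":0,"y":0,"z":0,"rx":0,"ry":0,"rz":0},{"x":0,"y":0,"z":0,"rx":0,"ry":0,"rz":0}]' --hand 12

```text
time: 20.65
tool_pos: [0.4981, -0.2792, 0.2307]
tool_rot: [2.88, 0.0, 1.559]
contact_force: [0.7, 0.7, 0.1]
opening: 0.0119
grip_force: 0.0
```

Call:
arm_command --series '[{"x":0,"y":0,"z":0,"rx":0,"ry":0,"rz":0},{"x":0,"y":0,"z":0,"rx":0,"ry":0,"rz":0},{"x":0,"y":0,"z":0,"rx":0,"ry":0,"rz":0},{"x":0,"y":0,"z":0,"rx":0,"ry":0,"rz":0},{"x":0,"y":0,"z":0,"rx":0,"ry":0,"rz":0},{"x":0,"y":0,"z":-10,"rx":0,"ry":0,"rz":0},{"x":0,"y":0,"z":-30,"rx":0,"ry":0,"rz":0},{"x":0,"y":0,"z":-60,"rx":0,"ry":0,"rz":0},{"x":0,"y":0,"z":-95,"rx":0,"ry":0,"rz":0},{"x":0,"y":-20,"z":-130,"rx":0,"ry":0,"rz":0},{"x":0,"y":-50,"z":-150,"rx":0,"ry":0,"rz":0},{"x":0,"y":-50,"z":-150,"rx":0,"ry":0,"rz":0}]' --hand 50

```text
time: 21.85
tool_pos: [0.4088, -0.2782, 0.366]
tool_rot: [2.877, 0.004, 1.557]
contact_force: [-0.5, 0.1, 0.4]
opening: 0.0499
grip_force: 0.0
```

```bash
python3 - <<'E'
from m import *
s=observe();print(s["time"],np.round(s["tool_pos"],3),np.round(s["contact_force"],1))
for c in ("top","scene"):
  p=read_camera(c); cv2.imwrite(f"pics/{c}8.png",p["pixels"])
  for n in ("tray_lip","tray","tray_grip","green_bin","grey_bin","bottle","jar","cob1"): print(c,n,[(np.round(d["point"],3).tolist(),round(d["confidence"],2)) for d in mark_of(p,n)][:3])
E
```

```text
21.85 [ 0.409 -0.278  0.366] [-0.5  0.1  0.4]
top tray_lip [([0.683, -0.279, 0.076], 0.73), ([0.61, 0.252, -0.004], 0.7)]
top tray [([0.612, -0.28, 0.095], 0.65)]
top tray_grip [([0.511, -0.28, 0.187], 0.93)]
top green_bin [([0.625, -0.084, -0.003], 0.66), ([0.653, 0.084, 0.002], 0.56)]
top grey_bin [([0.653, 0.084, 0.001], 0.71)]
top bottle [([0.425, -0.042, -0.002], 0.93), ([0.682, -0.28, 0.073], 0.75)]
top jar [([0.447, 0.061, 0.002], 0.64)]
top cob1 [([0.613, -0.108, 0.031], 0.84), ([0.637, -0.086, 0.003], 0.79), ([0.584, -0.073, 0.021], 0.67)]
scene tray_lip [([0.679, -0.279, 0.076], 0.89), ([0.64, -0.086, 0.005], 0.38)]
scene tray [([0.602, -0.281, 0.092], 0.64)]
scene tray_grip [([0.585, -0.075, 0.02], 0.73), ([0.512, -0.276, 0.187], 0.69)]
scene green_bin [([0.625, -0.082, -0.001], 0.74)]
scene grey_bin []
scene bottle [([0.423, -0.048, 0.001], 0.61)]
scene jar [([0.445, 0.065, 0.004], 0.84)]
scene cob1 [([0.639, -0.089, 0.002], 0.89), ([0.609, -0.106, 0.034], 0.82), ([0.583, -0.077, 0.022], 0.57)]
```

View pics/scene8.png

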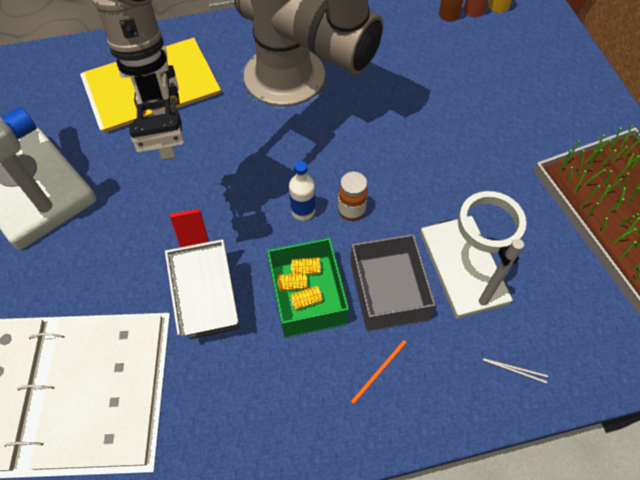

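The tray lies centred and stable on the rest at (203,288). The three cobs are in the green bin at (305,282), nothing else has moved, and the gripper is clear.

```bash
python3 -c "
from cell import *
print(hand_in())"
```

```text
the job is handed in; nothing more can be done
None
```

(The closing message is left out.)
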